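# Click the lid of the wood-filler tub shut all round

### The arm

A 6-joint arm with a two-finger parallel gripper is mounted at the origin on a cart in front of the work surface, level with it; the furniture and walls round the work are solid. World frame = base frame: x ahead of the robot, y to its left, z up, the work surface at z = 0. Lengths are in m, angles in rad, forces in N, time in s.
With the tool pointing down it reaches from about 0.375 to 0.75 m from the base axis. Payload 9 kg.
Tool frame: the origin (TCP) lies midway between the tips of the shut fingers; the grasp point (between the pads) lies 19 mm behind it; z points along the fingers, y is the line along which they close (so a half turn about z gives the same grasp; the last joint's range is limited). The gripper opens to 85 mm and grips with 20 to 120 N. Pads are 22 mm wide; open, the fingers measure 114 mm over their backs; the gripper's body (76 mm by 85 mm) begins 54 mm behind the grasp point. The pads swing forward as they close: fully open they stand 13 mm farther back than shut.
Start: joints at [-1.469, 0.104, 0.097, 1.564, 0, 1.353], TCP at [0.189, -0.57, 0.204] pointing down, gripper open.
Joint ranges: [-2.99, 2.99], [-0.84, 1.86], [-1.1, 1.16], [-1.84, 2.11], [-1.51, 1.56], [-3.14, 3.14]. Speed limits (rad/s): [2.22, 2.22, 2.57, 3.14, 3.14, 3.14].

### API

Orientations are given as [roll, pitch, yaw] about the fixed x, y, z axes, in that order (R = Rz(yaw) Ry(pitch) Rx(roll)).
In Python, from cell import readout, imaging, close_job gives the robot as it stands. The module is installed in compiled form; this text tells all that it offers.
- The arm moves only by the tool arm_command, never from a script. Its arguments are lists of equal length, an entry for each row: "delta_pos": the shift along the world's x, y, z in shares of 1 m (1.0 is 1 m), a list of three; "turn": the turn, a rotation vector about the world's x, y, z in a scale on which 1.0 is 180 degrees, a list of three; "fingers": the opening, from -1 (shut) to 1 (fully open). A call has exactly 10 rows; each row is the pose to reach, as a shift and turn from the pose commanded when the call began; what a row does not reach only later rows make up. A row lasts 1/10 s, in which the tool goes at most 50 mm and 8.59 degrees, less where a joint would pass 70% of its speed; a pose out of reach is approached as far as the arm can. A call with a gripper value outside its range is refused whole. The fingers move at their own pace and stop on an object; the grip force is fixed at half the most. Time passes only in rows, so rows that repeat a pose let the fingers close, or fill a call up. It gives the time, the measured TCP pose, the force, the opening and the grip force at its end, in the units of the state.
- readout.read_state(): the state, without advancing time (a new reading comes with each control period).
- imaging.read_camera(name): name is "side" or "top" or "wrist"; returns the picture (384x512x3 uint8, red, green, blue); there is no depth.
- imaging.camera_model(name): a dict with "K" (3x3 intrinsics, pixels), "k1" (the pictures are not rectified: a ray, as slopes to the right and down, at radius r is drawn at 1 + k1 r^2 times it, then the intrinsics apply), "R" (3x3) and "t" (3): a world point X has camera coordinates R X + t. Camera axes: x right, y down, z forward; pixel columns grow to the right and rows downward; lengths in m; the calibration is good to about 2 mm. A picture is of the moment at which its call begins: read the wrist's pose just before it. camera_model takes no time and is no camera call; for the wrist camera it gives the pose at the moment of the call.
- close_job(): hands the job in; it is judged then, once.
The state is a dict: "clock": time; "q": joint angles; "joint_vel": joint speeds; "joint_efforts": joint torques, N m; "position": TCP position; "eef_rot": TCP orientation; "force": force on the tool from outside, world axes, zero at the start; "ft_torque": the same for the moment, N m; "opening": opening from 0.0 (shut) to 1.0 (fully open); "grip_force": force on a finger pad.
Only numpy, scipy, OpenCV 4.12 (cv2) and the standard library are available. Lean on these libraries where they do the work, as an engineer would, in place of code of your own. Each camera call takes 0.05 s, during which the arm holds its last target. There are 200 camera calls.

### The job

The filling is done, and the lid has only been laid on the tub of wood filler: press its six rim sections down with the fingertips, all the way round, until every one has clicked home, so that the filler does not dry out. Press each about as firmly as a thumb would and do not lean on the lid with full force; nothing needs to be picked up: leave the filling knife and the other things lying where they are.

Things in the scene. Friction and masses are not known exactly. Their poses are not given: they have to be found in the camera images.
- filler_tub: white round tub, full and heavy, standing fast (cannot move), tan and blue label, wire bail, blue lid 148 mm across; foot 133 mm across. Origin at the centre of its underside, z up. The lid's recessed middle (116 mm across, 83.5 mm over the foot) is seated and fixed; only the six rim sections round it move. Between lid and collar a gap of 8 mm shows where a section is proud, 2 mm where home.
- pad_1 (a point): middle of the top land of rim section 1: 67 mm from the tub's axis, on fine moulded ribs. It moves with the section: 94.5 mm over the foot while proud, 88.5 mm when clicked home. The land is blue, 13 mm wide radially and 65 mm long round the rim; the sections follow one another every 60 degrees, with slits 5 mm wide between them. z up, x outwards.
- pad_2 (a point): middle of the top land of rim section 2: 67 mm from the tub's axis, on fine moulded ribs. It moves with the section: 94.5 mm over the foot while proud, 88.5 mm when clicked home. The land is blue, 13 mm wide radially and 65 mm long round the rim; the sections follow one another every 60 degrees, with slits 5 mm wide between them. z up, x outwards.
- pad_3 (a point): middle of the top land of rim section 3: 67 mm from the tub's axis, on fine moulded ribs. It moves with the section: 94.5 mm over the foot while proud, 88.5 mm when clicked home. The land is blue, 13 mm wide radially and 65 mm long round the rim; the sections follow one another every 60 degrees, with slits 5 mm wide between them. z up, x outwards.
- pad_4 (a point): middle of the top land of rim section 4: 67 mm from the tub's axis, on fine moulded ribs. It moves with the section: 94.5 mm over the foot while proud, 88.5 mm when clicked home. The land is blue, 13 mm wide radially and 65 mm long round the rim; the sections follow one another every 60 degrees, with slits 5 mm wide between them. z up, x outwards.
- pad_5 (a point): middle of the top land of rim section 5: 67 mm from the tub's axis, on fine moulded ribs. It moves with the section: 94.5 mm over the foot while proud, 88.5 mm when clicked home. The land is blue, 13 mm wide radially and 65 mm long round the rim; the sections follow one another every 60 degrees, with slits 5 mm wide between them. z up, x outwards.
- pad_6 (a point): middle of the top land of rim section 6: 67 mm from the tub's axis, on fine moulded ribs. It moves with the section: 94.5 mm over the foot while proud, 88.5 mm when clicked home. The land is blue, 13 mm wide radially and 65 mm long round the rim; the sections follow one another every 60 degrees, with slits 5 mm wide between them. z up, x outwards.
- section_1 (a joint): how far rim section 1 is down, m: 0 to 0.001 at the start (proud), about 0.006 clicked home (level, its lip hooked under the tub's bead). Pressed straight down, it resists more and more up to about 11 N within the first 2 mm, then snaps home by itself and stays; let go before that, it springs back up. Each section moves by itself.
- section_2 (a joint): how far rim section 2 is down, m: 0 to 0.001 at the start (proud), about 0.006 clicked home (level, its lip hooked under the tub's bead). Pressed straight down, it resists more and more up to about 11 N within the first 2 mm, then snaps home by itself and stays; let go before that, it springs back up. Each section moves by itself.
- section_3 (a joint): how far rim section 3 is down, m: 0 to 0.001 at the start (proud), about 0.006 clicked home (level, its lip hooked under the tub's bead). Pressed straight down, it resists more and more up to about 11 N within the first 2 mm, then snaps home by itself and stays; let go before that, it springs back up. Each section moves by itself.
- section_4 (a joint): how far rim section 4 is down, m: 0 to 0.001 at the start (proud), about 0.006 clicked home (level, its lip hooked under the tub's bead). Pressed straight down, it resists more and more up to about 11 N within the first 2 mm, then snaps home by itself and stays; let go before that, it springs back up. Each section moves by itself.
- section_5 (a joint): how far rim section 5 is down, m: 0 to 0.001 at the start (proud), about 0.006 clicked home (level, its lip hooked under the tub's bead). Pressed straight down, it resists more and more up to about 11 N within the first 2 mm, then snaps home by itself and stays; let go before that, it springs back up. Each section moves by itself.
- section_6 (a joint): how far rim section 6 is down, m: 0 to 0.001 at the start (proud), about 0.006 clicked home (level, its lip hooked under the tub's bead). Pressed straight down, it resists more and more up to about 11 N within the first 2 mm, then snaps home by itself and stays; let go before that, it springs back up. Each section moves by itself.
- filling_knife: filling knife lying flat near the tub: black round handle 114 mm, steel blade 50 mm wide, 187 mm long in all, 21 mm high. Origin under the middle of the handle, x along it to the blade. Bystander, loose.
- offcut_pine: the repaired piece: a pine board offcut, 70 x 240 x 36 mm, lying at the left. Origin at the centre of its underside, y along it. Bystander, loose.
- sanding_block: cork sanding block with red paper, 66 x 112 x 33 mm. Origin at the centre of its underside, y along it. Bystander, loose.
- carpenter_pencil: flat red carpenter's pencil, 15 x 171 x 9 mm. Origin near its middle, on the underside, y along it. Bystander, loose.
- screwdriver_s: screwdriver with a grey handle, lying, 209 mm long, 29 mm high. Origin near its middle, on the underside, y along it. Bystander, loose.
There are look-alikes about, which are no part of the job. There is more than one size of the filler_tub; the one meant has the size given above.

How it is judged:
By the outcome, as a careful person would: the job done as asked, in the order asked, and still so for the second after the job is handed in, with the robot touching nothing.
It also fails if it takes over 53 s, if anything falls off the work surface, if the arm or the gripper's body presses on something with over 40 N, if the wrist force passes 120 N, or if a joint passes its speed limit or range.

## Working session

There is one attempt and no reset: what is moved stays moved. The work goes in short steps, Python scripts to look and compute and a tool call to move; the robot and the scene stay as the last step left them, time stands still between calls to the robot, and variables do not carry over. Pictures are saved under pics/ and viewed, at most 10 in all, crops included, and the job is handed in when it is done.

Besides the shell and the picture viewer there is one more tool, called after "Emit:" by a JSON object that holds its "name" and its "arguments", one argument or row to a line. arm_command: Moves the arm, as the interface text tells. Its arguments: {"type":"object","properties":{"delta_pos":{"type":"array","items":{"type":"array","items":{"type":"number"}}},"turn":{"type":"array","items":{"type":"array","items":{"type":"number"}}},"fingers":{"type":"array","items":{"type":"number"}}},"required":["delta_pos","turn","fingers"]}

```bash
mkdir -p pics
python3 - <<'E'
from cell import readout, imaging
import cv2, numpy as np
for n in ("top","side"):
    im=imaging.read_camera(n); cv2.imwrite(f"pics/{n}0.png",im[...,::-1])
    m=imaging.camera_model(n); print(n,{k:np.round(v,4).tolist() for k,v in m.items()})
s=readout.read_state(); print(s)
a=cv2.imread("pics/top0.png");b=cv2.imread("pics/side0.png")
E
```

```text
top {'K': [[354.8985, 0.0, 255.8249], [0.0, 354.8985, 190.5315], [0.0, 0.0, 1.0]], 'k1': 0.0262, 'R': [[-0.0168, -0.9998, 0.0141], [-0.9939, 0.0152, -0.1089], [0.1087, -0.0158, -0.994]], 't': [0.0313, 0.5624, 0.9684]}
side {'K': [[389.7322, 0.0, 254.5332], [0.0, 389.7322, 196.7788], [0.0, 0.0, 1.0]], 'k1': -0.0674, 'R': [[-0.9285, -0.3712, -0.0001], [-0.1371, 0.343, -0.9293], [0.345, -0.8629, -0.3693]], 't': [0.5313, 0.1356, 0.9834]}
{'clock': 0.1, 'q': array([-1.46867184e+00,  1.04654614e-01,  9.65549198e-02,  1.56388183e+00,
        2.22860323e-05,  1.35309127e+00]), 'joint_vel': array([-0.00031375, -0.00237782,  0.00245495, -0.00017298,  0.00088955,
        0.00202533]), 'joint_efforts': array([ 5.81471351e-03, -5.58209753e+01,  5.04718316e+01,  1.32056308e-02,
       -2.66209654e-04,  6.76716411e-06]), 'position': array([ 0.18862296, -0.56924482,  0.20349563]), 'eef_rot': array([-3.14044024e+00, -2.77750427e-04,  3.19829368e-01]), 'force': array([ 0.64427565,  0.5845893 , -0.64284483]), 'ft_torque': array([ 0.03694061, -0.01492821,  0.00618514]), 'grip_force': 0.0, 'opening': 0.9981574302463545}
```

View pics/top0.png

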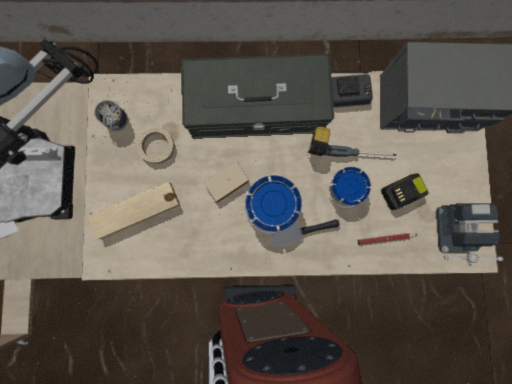

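View pics/side0.png

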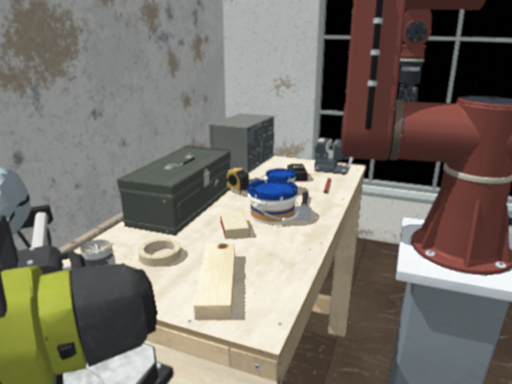

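The top view shows two blue lids: the large one at about (273,203) and a small look-alike at (350,186). The knife lies just in front of the large tub, at (300,230). Next I measure both lids and the slits.

```bash
cat > h.py <<'E'
from cell import readout, imaging
import cv2, numpy as np
def ray(m,px,z):
    p=cv2.undistortPoints(np.array(px,float).reshape(-1,1,2),m["K"],np.array([m["k1"],0,0,0.])).reshape(-1,2)
    R,t=np.array(m["R"]),np.array(m["t"]); c=-R.T@t
    d=np.c_[p,np.ones(len(p))]@R
    return c+d*((z-c[2])/d[:,2])[:,None]
def blue(im):
    h=cv2.cvtColor(im,cv2.COLOR_RGB2HSV); return cv2.inRange(h,(100,120,50),(130,255,255))
def proj(m,X):
    return cv2.projectPoints(np.array(X,float).reshape(-1,1,3),cv2.Rodrigues(np.array(m["R"]))[0],np.array(m["t"]),m["K"],np.array([m["k1"],0,0,0.]))[0].reshape(-1,2)
E
python3 - <<'E'
from h import *
im=cv2.imread("pics/top0.png")[...,::-1].copy(); m=imaging.camera_model("top")
b=cv2.morphologyEx(blue(im),cv2.MORPH_CLOSE,np.ones((5,5)))
for c in cv2.findContours(b,0,1)[0]:
    if cv2.contourArea(c)<300: continue
    P=ray(m,c.reshape(-1,2)+0.0,0.0945)[:,:2].astype(np.float32)
    (x,y),r=cv2.minEnclosingCircle(P); e=cv2.fitEllipse(P.reshape(-1,1,2)*1000)
    print(cv2.contourArea(c),x,y,r,e)
x,y,w,h=238,168,72,72
cv2.imwrite("pics/crop0.png",cv2.resize(im[y:y+h,x:x+w,::-1],None,fx=8,fy=8,interpolation=cv2.INTER_CUBIC))
E
```

```text
2278.5 0.5222529172897339 -0.02207089029252529 0.07294417917728424 ((522.4303588867188, -22.158863067626953), (140.86898803710938, 142.32308959960938), 94.26803588867188)
1048.0 0.5655673146247864 -0.2269381731748581 0.05059327557682991 ((564.926513671875, -227.66770935058594), (96.13142395019531, 97.89710998535156), 21.14013671875)
```

View pics/crop0.png

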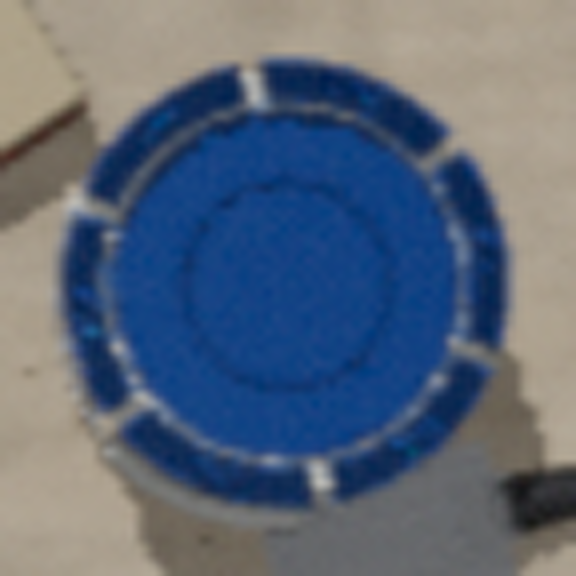

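Run:
```python
from h import *
m=imaging.camera_model("top")
px=np.array([(255,88),(440,150),(475,352),(320,473),(120,412),(95,205)])/8-.5+[238,168]
C=np.array([.5223,-.0221])
P=ray(m,px,.091)[:,:2]-C
a=np.degrees(np.arctan2(P[:,1],P[:,0])); print(a,np.linalg.norm(P,axis=1))
base=np.mean((a+15)%60-15); base=np.degrees(np.angle(np.mean(np.exp(6j*np.radians(a)))))/6; print(base)
for k in range(6):
    t=np.radians(base+30-60*k); print(k,round(np.degrees(t)),np.round(C+.067*np.array([np.cos(t),np.sin(t)]),4))
```

```text
[   7.65245091  -49.92891192 -110.62722186 -171.01534665  126.56695403
   66.42538533] [0.06603711 0.06804746 0.06592706 0.06270598 0.06881249 0.06813015]
8.179108402999002
0 38 [0.575  0.0193]
1 -22 [ 0.5845 -0.047 ]
2 -82 [ 0.5318 -0.0884]
3 -142 [ 0.4696 -0.0635]
4 -202 [0.4601 0.0028]
5 -262 [0.5128 0.0442]
```

The rows are not in the units I measure in: turns go in shares of 180 degrees. I convert before sending: 60 degrees / 180 = 0.3333.

Emit:
{"name": "arm_command", "arguments": {
  "delta_pos": [
    [0.03, 0.04, 0],
    [0.05, 0.08, 0],
    [0.08, 0.12, 0],
    [0.1, 0.16, 0],
    [0.13, 0.2, 0],
    [0.15, 0.24, 0],
    [0.18, 0.28, 0],
    [0.2, 0.32, 0],
    [0.22, 0.36, 0],
    [0.25, 0.4, 0]
  ],
  "turn": [
    [0, 0, 0.0333],
    [0, 0, 0.0667],
    [0, 0, 0.1],
    [0, 0, 0.1333],
    [0, 0, 0.1667],
    [0, 0, 0.2],
    [0, 0, 0.2333],
    [0, 0, 0.2667],
    [0, 0, 0.3],
    [0, 0, 0.3333]
  ],
  "fingers": [-1, -1, -1, -1, -1, -1, -1, -1, -1, -1]
}}

```text
clock: 1.1
position: [0.4388, -0.1679, 0.2043]
eef_rot: [3.141, 0.0, 1.371]
force: [1.1, -1.0, 0.1]
opening: -0.002
grip_force: 0.0
```

Emit:
{"name": "arm_command", "arguments": {
  "delta_pos": [
    [0.03, 0.025, 0],
    [0.06, 0.05, -0.01],
    [0.093, 0.08, -0.04],
    [0.093, 0.08, -0.07],
    [0.093, 0.08, -0.09],
    [0.093, 0.08, -0.1],
    [0.093, 0.08, -0.104],
    [0.093, 0.08, -0.106],
    [0.093, 0.08, -0.107],
    [0.093, 0.08, -0.107]
  ],
  "turn": [
    [0, 0, 0],
    [0, 0, 0],
    [0, 0, 0],
    [0, 0, 0],
    [0, 0, 0],
    [0, 0, 0],
    [0, 0, 0],
    [0, 0, 0],
    [0, 0, 0],
    [0, 0, 0]
  ],
  "fingers": [-1, -1, -1, -1, -1, -1, -1, -1, -1, -1]
}}

```text
clock: 2.1
position: [0.5321, -0.0901, 0.0982]
eef_rot: [3.14, 0.0, 1.367]
force: [-0.3, -0.5, 0.1]
opening: -0.002
grip_force: 0.0
```

Run:
```python
from h import *
for n in ("side","wrist"):
    im=imaging.read_camera(n)
    if n=="side": im=im[150:230,225:325]; im=cv2.resize(im,None,fx=5,fy=5,interpolation=cv2.INTER_CUBIC)
    else: im=cv2.resize(im,(533,400))
    globals()[n]=im
cv2.imwrite("pics/w1.png",cv2.vconcat([side,cv2.copyMakeBorder(wrist[:200],0,0,0,0,0)[:, :500]])[...,::-1])
```

```text
(no output)
```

View pics/w1.png

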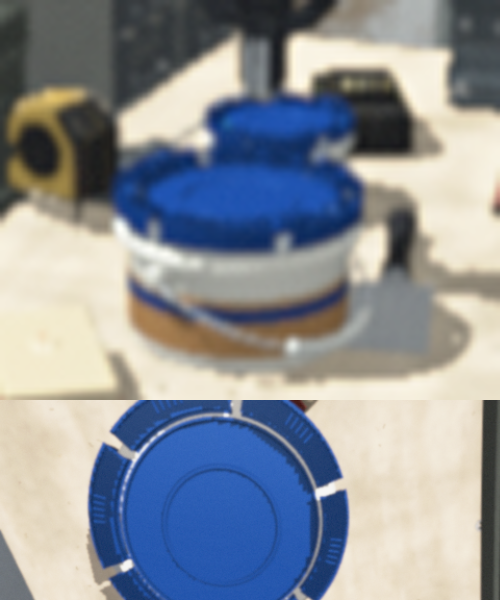

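The side crop shows the gripper still beyond the small tub, and the wrist view shows the whole lid from a height. These pictures were probably taken before the move finished, so I check that.

Run:
```python
from h import *
s=readout.read_state(); print(s["clock"],s["position"],s["force"])
m=imaging.camera_model("side"); print(proj(m,[s["position"],[.4388,-.1679,.2043],[.5223,-.0221,.0835]]))
mw=imaging.camera_model("wrist"); print(mw["K"],-mw["R"].T@mw["t"])
side=imaging.read_camera("side")[130:230,225:325]
wr=cv2.resize(imaging.read_camera("wrist"),(400,300))
cv2.imwrite("pics/w2.png",cv2.hconcat([cv2.resize(side,(300,300),interpolation=cv2.INTER_CUBIC),wr])[...,::-1])
```

```text
2.2 [ 0.5320603  -0.08992944  0.09803864] [ 0.32818205 -0.00291518  0.18320638]
[[277.30851248 177.65371514]
 [314.60808278 141.26953045]
 [272.97913728 189.60414644]]
[[286.36802189   0.         249.09612008]
 [  0.         286.36802189 190.69727222]
 [  0.           0.           1.        ]] [ 0.54856613 -0.00775054  0.26689987]
```

View pics/w2.png

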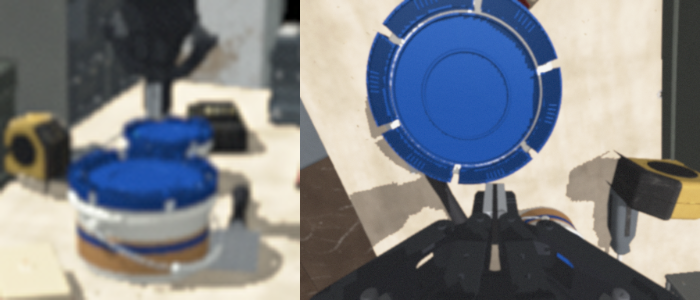

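The fingertips (wrist view, about (495,185)) look short of the lid rim rather than over it. I measure the lid in the wrist picture and in the side view.

Run:
```python
from h import *
mw=imaging.camera_model("wrist"); s=readout.read_state(); print(s["position"],"tcp px",proj(mw,[s["position"]]))
im=imaging.read_camera("wrist"); cv2.imwrite("pics/w3.png",im[...,::-1])
b=cv2.morphologyEx(blue(im),cv2.MORPH_CLOSE,np.ones((7,7)))
c=max(cv2.findContours(b,0,1)[0],key=cv2.contourArea)
c=c.reshape(-1,2); c=c[c[:,1]>3]; print(cv2.boundingRect(c))
for z in (.0915,.0945):
    P=ray(mw,c,z)[:,:2]; 
    A=np.c_[2*P,np.ones(len(P))]; w=np.ones(len(P))
    for i in range(10):
        q=np.linalg.lstsq(A*w[:,None],(P**2).sum(1)*w,rcond=None)[0]; r=np.sqrt(q[2]+q[0]**2+q[1]**2)
        w=1/(1+(np.abs(np.hypot(*(P-q[:2]).T)-r)/.001)**2)
    print(z,q[:2],r)
px=np.array([(398,38),(480,4),(548,67),(532,150),(458,172),(385,128)])-[300,0]; px=px*1.28
Q=ray(mw,px,.091)[:,:2]-q[:2]; print(np.degrees(np.arctan2(Q[:,1],Q[:,0])),np.hypot(*Q.T))
ms=imaging.camera_model("side"); im=imaging.read_camera("side")
b=blue(im); 
for c in cv2.findContours(b,0,1)[0]:
    if cv2.contourArea(c)>50: print("side",cv2.boundingRect(c),cv2.contourArea(c))
t=np.linspace(0,2*np.pi,60)
for C,R,z in(((.5223,-.0221),.074,.0945),((.565,-.227),.05,.0945),((.565,-.227),.05,.07)):
    p=proj(ms,np.c_[C[0]+R*np.cos(t),C[1]+R*np.sin(t),0*t+z]); print(p.min(0),p.max(0))
```

```text
[ 0.53189786 -0.08980734  0.09776158] tcp px [[249.33901534 228.45668303]]
(86, 4, 249, 231)
0.0915 [ 0.52269507 -0.02116421] 0.0730694927718021
0.0945 [ 0.52313827 -0.02092937] 0.07181923421015593
[ 126.6713072    66.7727849     7.71111756  -50.4160723  -109.89282113
 -171.29846698] [0.06094132 0.06251721 0.06527599 0.06849332 0.06349517 0.06953704]
side (247, 169, 50, 31) 979.5
[247.92836667 177.96049625] [298.27128941 195.29288602]
[266.4425058  161.36622864] [295.56639504 169.93658755]
[266.36518214 167.94683995] [295.29752671 176.9314994 ]
```

Run:
```python
from h import *
mw=imaging.camera_model("wrist"); ms=imaging.camera_model("side"); p=readout.read_state()["position"]
for h in (0,.01,.02,.03,.05): print(h,proj(mw,[p+[0,0,h]]),proj(ms,[p+[0,0,h]]))
w=cv2.imread("pics/w3.png")[200:260,200:300]; s=imaging.read_camera("side")[140:200,230:330,::-1]
f=lambda a:cv2.resize(a,None,fx=7,fy=7,interpolation=cv2.INTER_NEAREST)[:,:]
cv2.imwrite("pics/w4.png",cv2.resize(cv2.vconcat([f(w),f(s)]),(500,600)))
```

```text
0 [[249.361448   228.46427756]] [[277.36617741 177.84383818]]
0.01 [[249.39042404 235.71328636]] [[277.43468815 174.78146305]]
0.02 [[249.4226883  243.78388668]] [[277.50341871 171.70081511]]
0.03 [[249.4588385  252.82523547]] [[277.57236746 168.60180936]]
0.05 [[249.54601932 274.62405568]] [[277.71091253 162.34838939]]
```

View pics/w4.png

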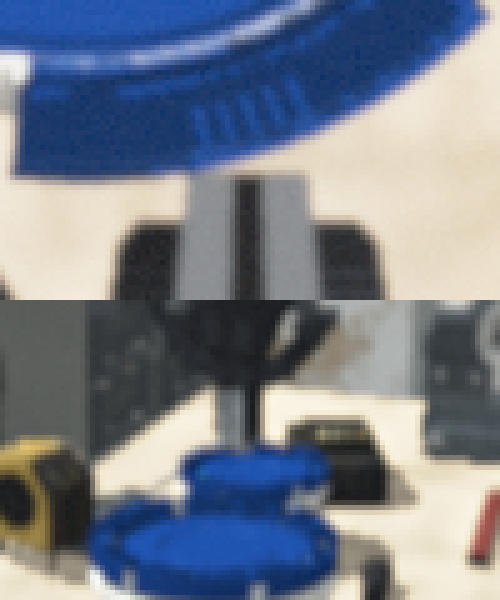

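The tips show at wrist row 235 and side row 170. That places them about 25 mm above the nominal TCP, directly over section 2's ribs. I go down gently and watch the force.

Emit:
{"name": "arm_command", "arguments": {
  "delta_pos": [
    [0, 0.002, 0],
    [0, 0.002, -0.001],
    [0, 0.002, -0.002],
    [0, 0.002, -0.003],
    [0, 0.002, -0.004],
    [0, 0.002, -0.005],
    [0, 0.002, -0.006],
    [0, 0.002, -0.006],
    [0, 0.002, -0.006],
    [0, 0.002, -0.006]
  ],
  "turn": [
    [0, 0, 0],
    [0, 0, 0],
    [0, 0, 0],
    [0, 0, 0],
    [0, 0, 0],
    [0, 0, 0],
    [0, 0, 0],
    [0, 0, 0],
    [0, 0, 0],
    [0, 0, 0]
  ],
  "fingers": [-1, -1, -1, -1, -1, -1, -1, -1, -1, -1]
}}

```text
clock: 3.45
position: [0.5317, -0.0876, 0.0913]
eef_rot: [3.141, 0.0, 1.367]
force: [-0.4, 0.2, -0.9]
opening: -0.0
grip_force: 0.0
```

Run:
```python
from h import *
print(readout.read_state()["force"])
w=imaging.read_camera("wrist")[200:260,200:300,::-1]; s=imaging.read_camera("side")[140:200,230:330,::-1]
f=lambda a:cv2.resize(a,None,fx=5,fy=5,interpolation=cv2.INTER_NEAREST)[:,:]
cv2.imwrite("pics/w5.png",cv2.vconcat([f(w),f(s)]))
```

```text
[-0.40040578  0.17215661 -0.89886068]
```

View pics/w5.png

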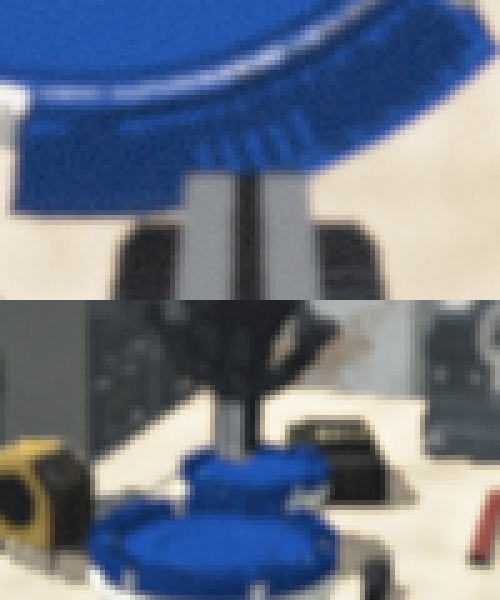

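The finger now shows in front of the small tub's lid, with its tip at side row about 172, roughly 24 mm above the reported TCP. There is no contact yet, so I keep going down.

Emit:
{"name": "arm_command", "arguments": {
  "delta_pos": [
    [0, 0, -0.003],
    [0, 0, -0.006],
    [0, 0, -0.008],
    [0, 0, -0.01],
    [0, 0, -0.011],
    [0, 0, -0.012],
    [0, 0, -0.013],
    [0, 0, -0.014],
    [0, 0, -0.014],
    [0, 0, -0.014]
  ],
  "turn": [
    [0, 0, 0],
    [0, 0, 0],
    [0, 0, 0],
    [0, 0, 0],
    [0, 0, 0],
    [0, 0, 0],
    [0, 0, 0],
    [0, 0, 0],
    [0, 0, 0],
    [0, 0, 0]
  ],
  "fingers": [-1, -1, -1, -1, -1, -1, -1, -1, -1, -1]
}}

```text
clock: 4.55
position: [0.5316, -0.0876, 0.0772]
eef_rot: [3.142, 0.0, 1.367]
force: [-0.1, -0.9, -0.4]
opening: 0.001
grip_force: 0.0
```

Emit:
{"name": "arm_command", "arguments": {
  "delta_pos": [
    [0, 0, -0.001],
    [0, 0, -0.001],
    [0, 0, -0.002],
    [0, 0, -0.002],
    [0, 0, -0.003],
    [0, 0, -0.003],
    [0, 0, -0.004],
    [0, 0, -0.004],
    [0, 0, -0.004],
    [0, 0, -0.004]
  ],
  "turn": [
    [0, 0, 0],
    [0, 0, 0],
    [0, 0, 0],
    [0, 0, 0],
    [0, 0, 0],
    [0, 0, 0],
    [0, 0, 0],
    [0, 0, 0],
    [0, 0, 0],
    [0, 0, 0]
  ],
  "fingers": [-1, -1, -1, -1, -1, -1, -1, -1, -1, -1]
}}

```text
clock: 5.55
position: [0.5316, -0.0876, 0.0732]
eef_rot: [3.142, 0.0, 1.367]
force: [0.7, -0.5, 0.1]
opening: 0.002
grip_force: 0.0
```

Emit:
{"name": "arm_command", "arguments": {
  "delta_pos": [
    [0, 0, -0.0005],
    [0, 0, -0.001],
    [0, 0, -0.001],
    [0, 0, -0.0015],
    [0, 0, -0.002],
    [0, 0, -0.002],
    [0, 0, -0.002],
    [0, 0, -0.002],
    [0, 0, -0.002],
    [0, 0, -0.002]
  ],
  "turn": [
    [0, 0, 0],
    [0, 0, 0],
    [0, 0, 0],
    [0, 0, 0],
    [0, 0, 0],
    [0, 0, 0],
    [0, 0, 0],
    [0, 0, 0],
    [0, 0, 0],
    [0, 0, 0]
  ],
  "fingers": [-1, -1, -1, -1, -1, -1, -1, -1, -1, -1]
}}

```text
clock: 6.55
position: [0.5316, -0.0876, 0.0713]
eef_rot: [3.141, 0.0, 1.367]
force: [-0.3, 0.7, 0.3]
opening: 0.0
grip_force: 0.0
```

Emit:
{"name": "arm_command", "arguments": {
  "delta_pos": [
    [0, 0, -0.0005],
    [0, 0, -0.001],
    [0, 0, -0.001],
    [0, 0, -0.0015],
    [0, 0, -0.002],
    [0, 0, -0.002],
    [0, 0, -0.002],
    [0, 0, -0.002],
    [0, 0, -0.002],
    [0, 0, -0.002]
  ],
  "turn": [
    [0, 0, 0],
    [0, 0, 0],
    [0, 0, 0],
    [0, 0, 0],
    [0, 0, 0],
    [0, 0, 0],
    [0, 0, 0],
    [0, 0, 0],
    [0, 0, 0],
    [0, 0, 0]
  ],
  "fingers": [-1, -1, -1, -1, -1, -1, -1, -1, -1, -1]
}}

```text
clock: 7.55
position: [0.5317, -0.0876, 0.0692]
eef_rot: [3.141, -0.0, 1.367]
force: [-0.3, -0.2, -0.4]
opening: -0.001
grip_force: 0.0
```

Emit:
{"name": "arm_command", "arguments": {
  "delta_pos": [
    [0, 0, -0.0005],
    [0, 0, -0.001],
    [0, 0, -0.001],
    [0, 0, -0.0015],
    [0, 0, -0.002],
    [0, 0, -0.002],
    [0, 0, -0.002],
    [0, 0, -0.002],
    [0, 0, -0.002],
    [0, 0, -0.002]
  ],
  "turn": [
    [0, 0, 0],
    [0, 0, 0],
    [0, 0, 0],
    [0, 0, 0],
    [0, 0, 0],
    [0, 0, 0],
    [0, 0, 0],
    [0, 0, 0],
    [0, 0, 0],
    [0, 0, 0]
  ],
  "fingers": [-1, -1, -1, -1, -1, -1, -1, -1, -1, -1]
}}

```text
clock: 8.55
position: [0.5316, -0.0876, 0.0672]
eef_rot: [3.142, -0.0, 1.367]
force: [-0.6, 0.0, 0.0]
opening: -0.002
grip_force: 0.1
```

Run:
```python
from h import *
w=imaging.read_camera("wrist")[200:270,200:300,::-1]; s=imaging.read_camera("side")[150:200,230:330,::-1]
cv2.imwrite("pics/w6.png",cv2.resize(cv2.vconcat([w,s]),None,fx=5,fy=5,interpolation=cv2.INTER_NEAREST))
m=imaging.camera_model("side"); p=readout.read_state()["position"]
print(proj(m,[p,p+[0,0,.02],p+[0,0,.03]]))
```

```text
[[276.9972125  187.23099958]
 [277.13236053 181.19000111]
 [277.20026852 178.14231428]]
```

View pics/w6.png

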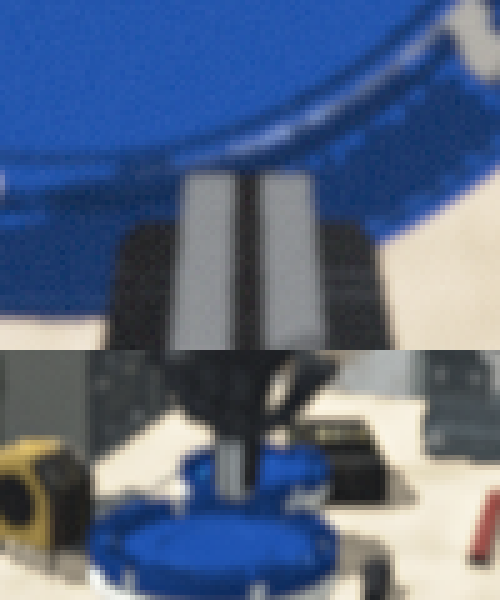

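The tip is still visibly above the lid and there is no force. I continue down in small steps.

Emit:
{"name": "arm_command", "arguments": {
  "delta_pos": [
    [0, 0, -0.0005],
    [0, 0, -0.001],
    [0, 0, -0.001],
    [0, 0, -0.0015],
    [0, 0, -0.002],
    [0, 0, -0.002],
    [0, 0, -0.0025],
    [0, 0, -0.003],
    [0, 0, -0.003],
    [0, 0, -0.003]
  ],
  "turn": [
    [0, 0, 0],
    [0, 0, 0],
    [0, 0, 0],
    [0, 0, 0],
    [0, 0, 0],
    [0, 0, 0],
    [0, 0, 0],
    [0, 0, 0],
    [0, 0, 0],
    [0, 0, 0]
  ],
  "fingers": [-1, -1, -1, -1, -1, -1, -1, -1, -1, -1]
}}

```text
clock: 9.65
position: [0.5315, -0.0876, 0.064]
eef_rot: [-3.141, -0.0, 1.367]
force: [0.8, -0.3, 0.9]
opening: 0.001
grip_force: 0.1
```

Run:
```python
from h import *
s=readout.read_state(); print(s["position"],s["force"],s["ft_torque"],s["joint_efforts"])
```

```text
[ 0.53153939 -0.08757751  0.0639656 ] [ 0.8426756  -0.34685693  0.93797921] [-0.00038595 -0.05942808 -0.05340511] [ 2.37818866e-02 -4.65766168e+01  4.95766604e+01  5.43646642e-02
 -8.99084080e-04 -6.42611553e-06]
```

Emit:
{"name": "arm_command", "arguments": {
  "delta_pos": [
    [0, 0, -0.0005],
    [0, 0, -0.001],
    [0, 0, -0.001],
    [0, 0, -0.0015],
    [0, 0, -0.002],
    [0, 0, -0.002],
    [0, 0, -0.002],
    [0, 0, -0.002],
    [0, 0, -0.002],
    [0, 0, -0.002]
  ],
  "turn": [
    [0, 0, 0],
    [0, 0, 0],
    [0, 0, 0],
    [0, 0, 0],
    [0, 0, 0],
    [0, 0, 0],
    [0, 0, 0],
    [0, 0, 0],
    [0, 0, 0],
    [0, 0, 0]
  ],
  "fingers": [-1, -1, -1, -1, -1, -1, -1, -1, -1, -1]
}}

```text
clock: 10.65
position: [0.5316, -0.0876, 0.0622]
eef_rot: [3.142, 0.0, 1.367]
force: [-0.5, -0.6, 0.3]
opening: -0.003
grip_force: 0.0
```

Emit:
{"name": "arm_command", "arguments": {
  "delta_pos": [
    [0, 0, -0.0005],
    [0, 0, -0.001],
    [0, 0, -0.001],
    [0, 0, -0.0015],
    [0, 0, -0.002],
    [0, 0, -0.002],
    [0, 0, -0.002],
    [0, 0, -0.002],
    [0, 0, -0.002],
    [0, 0, -0.002]
  ],
  "turn": [
    [0, 0, 0],
    [0, 0, 0],
    [0, 0, 0],
    [0, 0, 0],
    [0, 0, 0],
    [0, 0, 0],
    [0, 0, 0],
    [0, 0, 0],
    [0, 0, 0],
    [0, 0, 0]
  ],
  "fingers": [-1, -1, -1, -1, -1, -1, -1, -1, -1, -1]
}}

```text
clock: 11.65
position: [0.5319, -0.0876, 0.0611]
eef_rot: [3.141, 0.0, 1.367]
force: [-3.7, 0.9, 8.4]
opening: 0.005
grip_force: 4.2
```

Contact: 8.4 N at TCP z 0.061. I press on by 2 mm.

Emit:
{"name": "arm_command", "arguments": {
  "delta_pos": [
    [0, 0, -0.0005],
    [0, 0, -0.001],
    [0, 0, -0.001],
    [0, 0, -0.0015],
    [0, 0, -0.002],
    [0, 0, -0.002],
    [0, 0, -0.002],
    [0, 0, -0.002],
    [0, 0, -0.002],
    [0, 0, -0.002]
  ],
  "turn": [
    [0, 0, 0],
    [0, 0, 0],
    [0, 0, 0],
    [0, 0, 0],
    [0, 0, 0],
    [0, 0, 0],
    [0, 0, 0],
    [0, 0, 0],
    [0, 0, 0],
    [0, 0, 0]
  ],
  "fingers": [-1, -1, -1, -1, -1, -1, -1, -1, -1, -1]
}}

```text
clock: 12.65
position: [0.5321, -0.0877, 0.0605]
eef_rot: [3.14, 0.0, 1.367]
force: [-8.3, 4.0, 20.4]
opening: -0.002
grip_force: 10.0
```

The force is stiff now. Section 2 most likely snapped unseen earlier, between TCP z 0.067 and 0.064 (proud contact at about 0.0675), and I am now on the home stop. I lift off and check.

Emit:
{"name": "arm_command", "arguments": {
  "delta_pos": [
    [0, 0, 0.005],
    [0, 0, 0.02],
    [0.025, 0.02, 0.025],
    [0.053, 0.041, 0.025],
    [0.053, 0.041, 0.025],
    [0.053, 0.041, 0.02],
    [0.053, 0.041, 0.02],
    [0.053, 0.041, 0.02],
    [0.053, 0.041, 0.02],
    [0.053, 0.041, 0.02]
  ],
  "turn": [
    [0, 0, 0],
    [0, 0, 0],
    [0, 0, 0],
    [0, 0, 0],
    [0, 0, 0],
    [0, 0, 0],
    [0, 0, 0],
    [0, 0, 0],
    [0, 0, 0],
    [0, 0, 0]
  ],
  "fingers": [-1, -1, -1, -1, -1, -1, -1, -1, -1, -1]
}}

```text
clock: 13.65
position: [0.5845, -0.047, 0.0785]
eef_rot: [3.141, 0.0, 1.366]
force: [-0.3, 1.1, -1.1]
opening: -0.001
grip_force: 0.0
```

Run:
```python
from h import *
s=readout.read_state(); print(s["clock"],s["position"],s["force"])
w=imaging.read_camera("wrist")[...,::-1]; cv2.imwrite("pics/w7full.png",w)
cv2.imwrite("pics/w7.png",cv2.resize(w[100:384,40:440],None,fx=2,fy=2,interpolation=cv2.INTER_CUBIC))
```

```text
13.65 [ 0.58448915 -0.04697501  0.07849923] [-0.25976925  1.08661586 -1.08848756]
```

View pics/w7.png

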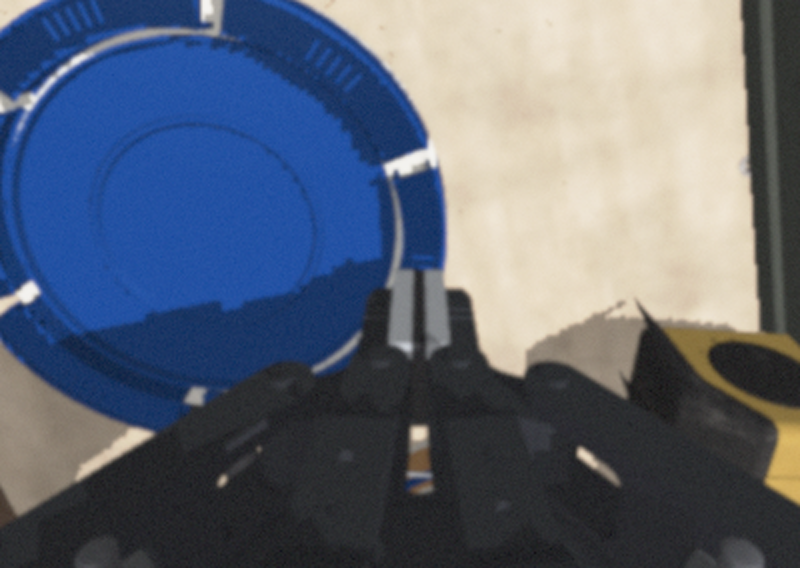

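The wrist view shows the fingertips at (415,285), over the land of the next section. I press to TCP z 0.063.

Emit:
{"name": "arm_command", "arguments": {
  "delta_pos": [
    [0, 0, -0.006],
    [0, 0, -0.009],
    [0, 0, -0.0105],
    [0, 0, -0.0115],
    [0, 0, -0.0125],
    [0, 0, -0.0135],
    [0, 0, -0.0145],
    [0, 0, -0.0155],
    [0, 0, -0.0155],
    [0, 0, -0.0155]
  ],
  "turn": [
    [0, 0, 0],
    [0, 0, 0],
    [0, 0, 0],
    [0, 0, 0],
    [0, 0, 0],
    [0, 0, 0],
    [0, 0, 0],
    [0, 0, 0],
    [0, 0, 0],
    [0, 0, 0]
  ],
  "fingers": [-1, -1, -1, -1, -1, -1, -1, -1, -1, -1]
}}

```text
clock: 14.7
position: [0.5847, -0.0466, 0.0625]
eef_rot: [3.142, -0.0, 1.367]
force: [1.0, -0.0, 0.2]
opening: -0.001
grip_force: 0.0
```

No force at 0.0625, which fits a snap. On the next section I stop midway to see the resistance.

Emit:
{"name": "arm_command", "arguments": {
  "delta_pos": [
    [0, 0, 0.016],
    [-0.003, 0.02, 0.018],
    [-0.0095, 0.0663, 0.018],
    [-0.0095, 0.0663, 0.016],
    [-0.0095, 0.0663, 0.01],
    [-0.0095, 0.0663, 0.006],
    [-0.0095, 0.0663, 0.0045],
    [-0.0095, 0.0663, 0.0035],
    [-0.0095, 0.0663, 0.0035],
    [-0.0095, 0.0663, 0.0035]
  ],
  "turn": [
    [0, 0, 0],
    [0, 0, 0],
    [0, 0, 0],
    [0, 0, 0],
    [0, 0, 0],
    [0, 0, 0],
    [0, 0, 0],
    [0, 0, 0],
    [0, 0, 0],
    [0, 0, 0]
  ],
  "fingers": [-1, -1, -1, -1, -1, -1, -1, -1, -1, -1]
}}

```text
clock: 15.7
position: [0.5753, 0.0193, 0.0663]
eef_rot: [3.141, 0.0, 1.366]
force: [0.1, -0.7, -0.4]
opening: -0.002
grip_force: 0.4
```

Run:
```python
from h import *
s=readout.read_state(); print(s["clock"],s["position"],s["force"])
```

```text
15.7 [0.57526685 0.01925036 0.06633267] [ 0.10296045 -0.69375465 -0.42703213]
```

Not in contact yet at 0.0663. I go on 1.5 mm.

Emit:
{"name": "arm_command", "arguments": {
  "delta_pos": [
    [0, 0, -0.0005],
    [0, 0, -0.001],
    [0, 0, -0.0015],
    [0, 0, -0.0015],
    [0, 0, -0.0015],
    [0, 0, -0.0015],
    [0, 0, -0.0015],
    [0, 0, -0.0015],
    [0, 0, -0.0015],
    [0, 0, -0.0015]
  ],
  "turn": [
    [0, 0, 0],
    [0, 0, 0],
    [0, 0, 0],
    [0, 0, 0],
    [0, 0, 0],
    [0, 0, 0],
    [0, 0, 0],
    [0, 0, 0],
    [0, 0, 0],
    [0, 0, 0]
  ],
  "fingers": [-1, -1, -1, -1, -1, -1, -1, -1, -1, -1]
}}

```text
clock: 16.7
position: [0.5753, 0.0196, 0.0649]
eef_rot: [3.141, 0.0, 1.367]
force: [0.4, -3.5, 4.2]
opening: -0.001
grip_force: 2.4
```

Emit:
{"name": "arm_command", "arguments": {
  "delta_pos": [
    [0, 0, -0.0005],
    [0, 0, -0.001],
    [0, 0, -0.0015],
    [0, 0, -0.0015],
    [0, 0, -0.0015],
    [0, 0, -0.0015],
    [0, 0, -0.0015],
    [0, 0, -0.0015],
    [0, 0, -0.0015],
    [0, 0, -0.0015]
  ],
  "turn": [
    [0, 0, 0],
    [0, 0, 0],
    [0, 0, 0],
    [0, 0, 0],
    [0, 0, 0],
    [0, 0, 0],
    [0, 0, 0],
    [0, 0, 0],
    [0, 0, 0],
    [0, 0, 0]
  ],
  "fingers": [-1, -1, -1, -1, -1, -1, -1, -1, -1, -1]
}}

```text
clock: 17.7
position: [0.5751, 0.0197, 0.0632]
eef_rot: [3.142, -0.0, 1.367]
force: [0.2, 0.6, -0.7]
opening: 0.0
grip_force: 0.0
```

The force rose to 4.2 N and dropped to zero, so it clicked between 0.065 and 0.063. Next sections, pressing to about 0.062.

Emit:
{"name": "arm_command", "arguments": {
  "delta_pos": [
    [0, 0, 0.016],
    [-0.02, 0.008, 0.018],
    [-0.0622, 0.0249, 0.018],
    [-0.0622, 0.0249, 0.014],
    [-0.0622, 0.0249, 0.006],
    [-0.0622, 0.0249, 0.003],
    [-0.0622, 0.0249, 0.001],
    [-0.0622, 0.0249, 0],
    [-0.0622, 0.0249, -0.001],
    [-0.0622, 0.0249, -0.001]
  ],
  "turn": [
    [0, 0, 0],
    [0, 0, 0],
    [0, 0, 0],
    [0, 0, 0],
    [0, 0, 0],
    [0, 0, 0],
    [0, 0, 0],
    [0, 0, 0],
    [0, 0, 0],
    [0, 0, 0]
  ],
  "fingers": [-1, -1, -1, -1, -1, -1, -1, -1, -1, -1]
}}

```text
clock: 18.7
position: [0.513, 0.0444, 0.062]
eef_rot: [-3.141, 0.0, 1.367]
force: [0.4, -0.1, -0.1]
opening: -0.0
grip_force: 0.0
```

Run:
```python
from h import *
s=readout.read_state(); print(s["clock"],s["position"],s["force"])
```

```text
18.7 [0.51302561 0.04439892 0.06196289] [ 0.37706065 -0.05572674 -0.0720419 ]
```

Emit:
{"name": "arm_command", "arguments": {
  "delta_pos": [
    [0, 0, 0.016],
    [-0.02, -0.015, 0.018],
    [-0.0527, -0.0414, 0.018],
    [-0.0527, -0.0414, 0.014],
    [-0.0527, -0.0414, 0.007],
    [-0.0527, -0.0414, 0.004],
    [-0.0527, -0.0414, 0.002],
    [-0.0527, -0.0414, 0.001],
    [-0.0527, -0.0414, 0],
    [-0.0527, -0.0414, 0]
  ],
  "turn": [
    [0, 0, 0],
    [0, 0, 0],
    [0, 0, 0],
    [0, 0, 0],
    [0, 0, 0],
    [0, 0, 0],
    [0, 0, 0],
    [0, 0, 0],
    [0, 0, 0],
    [0, 0, 0]
  ],
  "fingers": [-1, -1, -1, -1, -1, -1, -1, -1, -1, -1]
}}

```text
clock: 19.7
position: [0.4602, 0.0035, 0.0619]
eef_rot: [-3.141, -0.0, 1.367]
force: [-0.6, 0.8, -0.1]
opening: 0.003
grip_force: 0.0
```

Emit:
{"name": "arm_command", "arguments": {
  "delta_pos": [
    [0, 0, 0.016],
    [0.003, -0.02, 0.018],
    [0.0095, -0.0663, 0.018],
    [0.0095, -0.0663, 0.014],
    [0.0095, -0.0663, 0.007],
    [0.0095, -0.0663, 0.004],
    [0.0095, -0.0663, 0.002],
    [0.0095, -0.0663, 0.001],
    [0.0095, -0.0663, 0],
    [0.0095, -0.0663, 0]
  ],
  "turn": [
    [0, 0, 0],
    [0, 0, 0],
    [0, 0, 0],
    [0, 0, 0],
    [0, 0, 0],
    [0, 0, 0],
    [0, 0, 0],
    [0, 0, 0],
    [0, 0, 0],
    [0, 0, 0]
  ],
  "fingers": [-1, -1, -1, -1, -1, -1, -1, -1, -1, -1]
}}

```text
clock: 20.7
position: [0.4695, -0.0625, 0.0619]
eef_rot: [-3.141, -0.0, 1.368]
force: [1.2, 0.0, -0.4]
opening: -0.0
grip_force: 0.0
```

Every section ended at zero force with the tip below proud height. I retreat and verify with one composite picture.

Emit:
{"name": "arm_command", "arguments": {
  "delta_pos": [
    [0, 0, 0.02],
    [0, 0, 0.05],
    [0, -0.03, 0.1],
    [0.02, -0.06, 0.13],
    [0.04, -0.07, 0.14],
    [0.04, -0.07, 0.14],
    [0.04, -0.07, 0.14],
    [0.04, -0.07, 0.14],
    [0.04, -0.07, 0.14],
    [0.04, -0.07, 0.14]
  ],
  "turn": [
    [0, 0, 0],
    [0, 0, 0],
    [0, 0, 0],
    [0, 0, 0],
    [0, 0, 0],
    [0, 0, 0],
    [0, 0, 0],
    [0, 0, 0],
    [0, 0, 0],
    [0, 0, 0]
  ],
  "fingers": [-1, -1, -1, -1, -1, -1, -1, -1, -1, -1]
}}

```text
clock: 21.7
position: [0.5093, -0.1325, 0.2019]
eef_rot: [-3.141, -0.0, 1.368]
force: [-0.3, 0.1, 1.1]
opening: 0.003
grip_force: 0.0
```

```bash
sleep 3
python3 - <<'E'
from h import *
s=readout.read_state(); print(s["clock"],s["position"],s["force"])
w=imaging.read_camera("wrist")[...,::-1]; sd=imaging.read_camera("side")[...,::-1]
mw=imaging.camera_model("wrist"); c=proj(mw,[[.5227,-.0215,.09]])[0].astype(int); print(c)
old=cv2.imread("pics/side0.png")
f=lambda a,n:cv2.resize(a[165:235,235:310],(400,int(400*70/75)),interpolation=cv2.INTER_CUBIC)[:300]
x,y=max(0,c[0]-133),max(0,c[1]-100)
W=cv2.resize(w[y:y+200,x:x+266],(400,300),interpolation=cv2.INTER_CUBIC)
W2=cv2.resize(w,(400,300))
cv2.imwrite("pics/fin.png",cv2.vconcat([cv2.hconcat([f(old,0),f(sd,0)]),cv2.hconcat([W,W2])]))
E
```

```text
21.7 [ 0.50926196 -0.13248382  0.20190695] [-0.32455365  0.09470888  1.05532513]
[238  59]
```

View pics/fin.png

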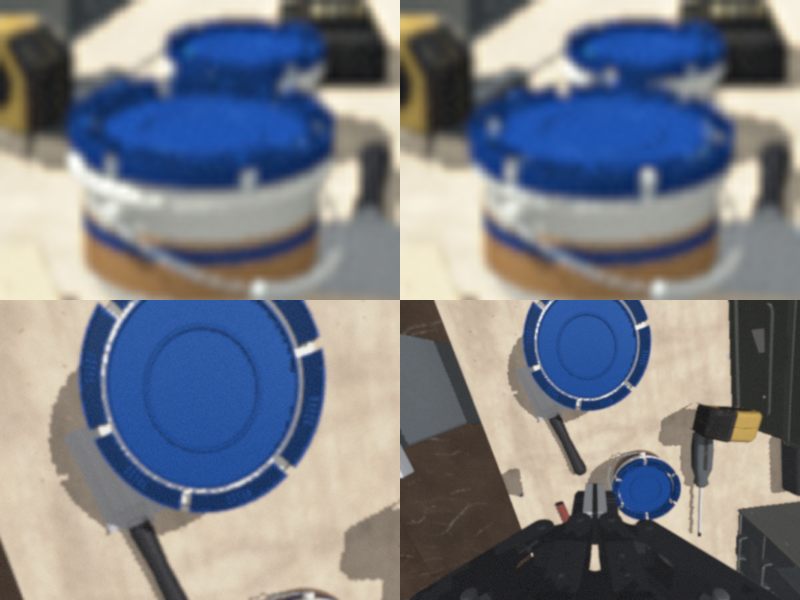

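The before and after side crops (left and right of the top row) show the rim lower all the way round, its front edge dropping from about row 190 to 197. The other objects have not moved and the arm is clear, so I hand in.

```bash
python3 -c "
from cell import close_job
print(close_job())"
```

```text
the job is handed in; nothing more can be done
None
```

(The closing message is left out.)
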